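# Reset the slice thickness of the large herb slicer

### The arm

A 6-joint arm with a two-finger parallel gripper is mounted at the origin on a cart in front of the work surface, level with it; the furniture and walls round the work are solid. World frame = base frame: x ahead of the robot, y to its left, z up, the work surface at z = 0. Lengths are in m, angles in rad, forces in N, time in s.
With the tool pointing down it reaches from about 0.35 to 0.85 m from the base axis. Payload 8.1 kg.
Tool frame: the origin (TCP) lies on the front face of the gripper's body, between the roots of the fingers; the fingertips stand 73 mm ahead of it and the grasp point (between the pads) lies 54 mm ahead of it; z points along the fingers, y is the line along which they close (so a half turn about z gives the same grasp; the last joint's range is limited). The gripper opens to 85 mm and grips with 20 to 120 N. Pads are 22 mm wide; open, the fingers measure 114 mm over their backs; the gripper's body (76 mm by 85 mm) begins 54 mm behind the grasp point. The pads swing forward as they close: fully open they stand 13 mm farther back than shut.
Start: joints at [-1.288, 0.13, 1.488, -0, 1.523, -0.085], TCP at [0.216, -0.56, 0.304] pointing down, gripper open.
Joint ranges: [-2.96, 2.96], [-0.89, 2.26], [0.02, 2.5], [-1.34, 4.48], [0, 2.73], [-2.66, 2.66]. Speed limits (rad/s): [2.39, 2.39, 2.79, 3.14, 3.14, 3.14].

### API

Orientations are given as a unit quaternion [w, x, y, z].
In Python, from bench import robot gives the robot as it stands. The module is installed in compiled form; this text tells all that it offers.
- The arm moves only by the tool drive_tool, never from a script. Its argument "steps" is a list of rows, each a list of 3 entries, a list of its own where there are three numbers: the finger opening in mm, from 0 to 85.4, then the shift along the tool's x, y, z in mm, then the turn, a rotation vector about the tool's x, y, z in degrees. In form: [[gripper, [x, y, z], [ax, ay, az]], ...]. A call has 1 to 12 rows; each row shifts and turns the commanded pose from where the row before left it, along the tool's axes as they then stand; what a row does not reach is not made up. A row lasts 1/8 s, in which the tool goes at most 62.5 mm and 10.7 degrees, less where a joint would pass 70% of its speed; a pose out of reach is approached as far as the arm can. A call is refused whole if a number of a shift passes 62.5 or a number of a turn 10.7, either way. A call with a gripper value outside its range is refused whole. The fingers move at their own pace and stop on an object; "grip_force" is the grip in N (left out, the last holds). Time passes only in rows, so rows that do not move let the fingers close. It gives the time, the measured TCP pose, the force, the opening and the grip force at its end, in the units of the state.
- robot.state(): the state, without advancing time (a new reading comes with each control period).
- robot.get_image(name): name is "scene" or "top" or "wrist"; returns the picture (420x560x3 uint8, red, green, blue); there is no depth.
- robot.get_calibration(name): a dict with "fx", "fy", "cx", "cy" (pixels), "view" (4x4, takes a point from world to camera coordinates). Camera axes: x right, y down, z forward; pixel columns grow to the right and rows downward; lengths in m; the calibration is good to about 2 mm. The wrist camera is an equidistant fisheye: a pixel r from the principal point sees the ray r / f radians off the axis. A picture is of the moment at which its call begins: read the wrist's pose just before it. get_calibration takes no time and is no camera call; for the wrist camera it gives the pose at the moment of the call.
- robot.hand_in(): hands the job in; it is judged then, once.
Trained networks look in the newest picture that a camera, given by its name, has taken for a name from the list of things; names that differ only in an ending like _2 or _b are one class to them, and where a whole thing is asked for, a point or a joint stands for the part that bears it (a point fixed in the world has none). Each returns a list of dicts, best first, with "conf" (0 to 1); they miss things now and then, are a little off and sometimes report something else, mostly with a low value. They report only what shows in the picture. A call takes as long as a camera call.
- robot.search_frame(camera, thing): "point" ([x, y, z] in m, in world coordinates, good to about 4 mm: the middle of the surface that is visible of it).
- robot.outline_of(camera, thing): "mask" (420x560 bool, what is visible of it).
- robot.place_of(camera, thing): "point" ([x, y, z] in m, in world coordinates, good to about 4 mm: a listed point, or the origin of a listed thing).
The state is a dict: "clock": time; "joints": joint angles; "joint_velocities": joint speeds; "effort": joint torques, N m; "tool_pos": TCP position; "orientation": TCP orientation; "force": force on the tool from outside, world axes, zero at the start; "wrist_torque": the same for the moment, N m; "grip_width": finger opening in m; "gripper_force": force on a finger pad.
Only numpy, scipy, OpenCV 4.12 (cv2) and the standard library are available. Lean on these libraries where they do the work, as an engineer would, in place of code of your own. Each camera call takes 0.05 s, during which the arm holds its last target. There are 200 camera calls.

### The job

On the larger of the two herb slicers, loosen the lock ring by swinging its lever well round anticlockwise, and only then turn the black thickness adjuster until its nose points straight along the long mark at the outlet chute; then swing the lever back clockwise until the lock ring is fully tight again. Leave the adjuster of the small slicer as it is set.

Things in the scene. Friction and masses are not known exactly. Their poses are not given: they have to be found in the camera images.
- slicer: Large herb slicer, fixed on the table, left or right, chute roughly toward the robot: round grey housing 156 mm across (foot 168), flat top 80 mm up. Origin: centre of its underside; z up is the axis of ring and adjuster. Steel outlet chute on its -x side, to 115 mm out; a long dark mark on the top runs from the adjuster to it. Steel feed mouth on its +y side, to 125 mm out, below 100 mm.
- lock_post (a point): Point to grip on the lock ring's lever: the upright round steel post, 14 mm thick, 62 mm from the slicer's axis, standing on a flat arm 12 mm wide. The point is on the post's axis 114 mm above the table; the post is bare from 93 to 127 mm above the table. It moves with the ring in an arc about the slicer's axis.
- lock_ring (a joint): Angle (rad) of the large slicer's steel lock ring, a disc 72 mm across, 81 to 93 mm above the table. 0: fully tight (at its stop), lever on the slicer's -y side; grows anticlockwise seen from above to its stop at 1.05. Well loosened from 0.6; starts at 0 to 0.04. Turns stiffly (0.25 N m, about 4 N at the post) and stays where it is left.
- adjuster (a joint): Angle (rad) of the large slicer's black adjuster, on the axis above the ring. 0: nose along the long mark to the chute (slicer's -x); grows anticlockwise from above; starts at -1.2 to -0.6, range -1.6 to 0.8 (no stop at 0). Grip: upright bar 14 mm wide, 22 mm to the tail, 26 mm to the pointed nose, 99 to 130 mm above the table. 0.06 N m; stays where left. Not to be forced while the ring is tight.
- small_adjuster (a joint): Angle (rad) of the adjuster of the small slicer, a like machine 124 mm across with its top 56 mm above the table, 0.3 to 0.5 m to the side of the large one. Starts near 0.4; to be left as it is.

How it is judged:
By the outcome, as a careful person would: the job done as asked, in the order asked, and still so for the second after the job is handed in, with the robot touching nothing.
It also fails if it takes over 56 s, if anything falls off the work surface, if the arm or the gripper's body presses on something with over 40 N, if the wrist force passes 120 N, or if a joint passes its speed limit or range.

## Working session

There is one attempt and no reset: what is moved stays moved. The work goes in short steps, Python scripts to look and compute and a tool call to move; the robot and the scene stay as the last step left them, time stands still between calls to the robot, and variables do not carry over. Pictures are saved under pics/ and viewed, at most 10 in all, crops included, and the job is handed in when it is done.

Besides the shell and the picture viewer there is one more tool, called after "Request:" as a command line: name --argument value ..., lists and objects as JSON in quotes. drive_tool: Moves the arm, as the interface text tells. Its arguments: {"type":"object","properties":{"steps":{"type":"array","items":{"type":"array"}},"grip_force":{"type":"number"}},"required":["steps"]}

```bash
mkdir -p pics; python3 - <<'E'
from bench import robot
import cv2,numpy as np
s=robot.state();print(s['clock'],s['tool_pos'],s['orientation'])
for c in ["top","scene"]:
    cv2.imwrite(f"pics/{c}0.png",robot.get_image(c)[:,:,::-1])
    for t in ["slicer","lock_post"]:
        print(c,t,[(np.round(d['point'],4),round(d['conf'],2)) for d in robot.place_of(c,t)][:3])
    for t in ["lock_ring","adjuster","small_adjuster"]:
        print(c,t,[(np.round(d['point'],4),round(d['conf'],2)) for d in robot.search_frame(c,t)][:3])
E
```

```text
0.0 [ 0.21563079 -0.55946362  0.30283553] [-9.36692969e-04  9.83137171e-01  1.82867217e-01 -7.56684396e-05]
top slicer [(array([ 0.4773,  0.1681, -0.0019]), 0.74)]
top lock_post [(array([0.4985, 0.109 , 0.1129]), 0.86)]
top lock_ring [(array([0.4821, 0.1598, 0.0928]), 0.75)]
top adjuster [(array([0.4761, 0.1661, 0.1127]), 0.74)]
top small_adjuster [(array([ 0.4628, -0.2296,  0.0898]), 0.91), (array([0.4812, 0.1587, 0.0929]), 0.46)]
scene slicer [(array([0.4823, 0.1702, 0.0011]), 0.78)]
scene lock_post [(array([0.5032, 0.1145, 0.1196]), 0.81)]
scene lock_ring [(array([0.4789, 0.1675, 0.0904]), 0.68), (array([ 0.4567, -0.2274,  0.0899]), 0.35)]
scene adjuster [(array([0.4744, 0.1758, 0.1029]), 0.64), (array([ 0.4559, -0.2267,  0.0908]), 0.39)]
scene small_adjuster []
```

View pics/top0.png

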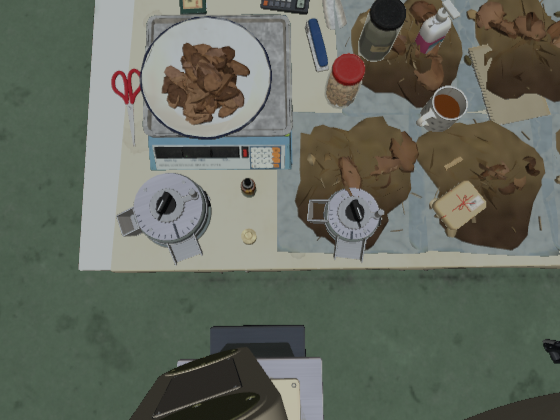

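View pics/scene0.png

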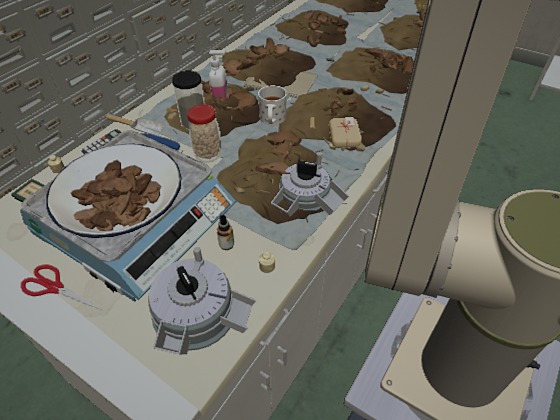

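The large slicer is the left one, with its axis near (0.479, 0.168) and its centre at about pixel (170,208) in top. The post is at about (0.50, 0.11), so the slicer's yaw is about 21°. I'll write a row planner and go above it.

```bash
cat > h.py <<'E'
from bench import robot
import numpy as np, cv2
from scipy.spatial.transform import Rotation as R
def pose():
    s=robot.state(); q=s['orientation']; return np.array(s['tool_pos']),R.from_quat([q[1],q[2],q[3],q[0]]),s
def down(yaw): # tool x at yaw (deg), z down
    return R.from_euler('z',yaw,degrees=True)*R.from_euler('x',180,degrees=True)
def rows(wps,grip,start=None):
    """wps: (xyz, yaw, n); linear rows in tool axes"""
    p,r=start if start else pose()[:2]; out=[]
    for xyz,yaw,n in wps:
        p0=p;r0=r
        for i in range(1,n+1):
            t=p0+(np.array(xyz)-p0)*i/n
            rv=(r0.inv()*down(yaw)).as_rotvec()
            rt=r0*R.from_rotvec(rv*i/n)
            d=np.round(r.inv().apply(t-p)*1000,1); a=np.round(np.degrees((r.inv()*rt).as_rotvec()),1)
            out.append([grip,d.tolist(),a.tolist()])
            p=p+r.apply(d/1000); r=r*R.from_rotvec(np.radians(a))
    print(str(out).replace(' ',''))
    return p,r
E
python3 - <<'E'
from h import *
rows([([.44,.13,.32],111,14)],85)
E
```

```text
[[85,[32.7,-40.2,-1.1],[0.0,0.0,-6.4]],[85,[36.9,-36.4,-1.2],[0.0,0.0,-6.4]],[85,[40.8,-31.9,-1.1],[0.0,0.0,-6.5]],[85,[44.1,-27.2,-1.2],[0.0,0.0,-6.4]],[85,[46.9,-22.1,-1.1],[0.0,0.0,-6.4]],[85,[49.0,-16.7,-1.2],[0.0,0.0,-6.4]],[85,[50.6,-11.2,-1.1],[0.0,0.0,-6.5]],[85,[51.5,-5.3,-1.2],[0.0,0.0,-6.4]],[85,[51.9,0.4,-1.1],[0.0,0.0,-6.4]],[85,[51.4,6.2,-1.2],[0.0,0.0,-6.4]],[85,[50.4,11.9,-1.1],[-0.0,0.0,-6.5]],[85,[48.8,17.6,-1.2],[-0.0,0.0,-6.4]],[85,[46.5,22.8,-1.1],[-0.0,0.0,-6.4]],[85,[43.6,27.9,-1.2],[-0.0,0.0,-6.4]]]
```

Request:
drive_tool --steps '[[85,[33,-40,-1],[0,0,-6.4]],[85,[37,-36,-1],[0,0,-6.4]],[85,[41,-32,-1],[0,0,-6.5]],[85,[44,-27,-1],[0,0,-6.4]],[85,[47,-22,-1],[0,0,-6.4]],[85,[49,-17,-1],[0,0,-6.4]],[85,[50.5,-11,-1],[0,0,-6.5]],[85,[51.5,-5,-1],[0,0,-6.4]],[85,[52,0.5,-1],[0,0,-6.4]],[85,[51.5,6,-1],[0,0,-6.4]],[85,[50.5,12,-1],[0,0,-6.5]],[85,[49,17.5,-1],[0,0,-6.4]]]'

```text
clock: 2.1
tool_pos: [0.4093, 0.0332, 0.3164]
orientation: [0.001, 0.653, 0.757, 0.0]
force: [1.4, -0.4, -0.5]
grip_width: 0.0848
gripper_force: 0.0
```

Request:
drive_tool --steps '[[85,[46.5,23,-1],[0,0,-6.4]],[85,[43.5,28,-1],[0,0,-6.4]],[85,[0,0,0],[0,0,0]]]'

```text
clock: 2.48
tool_pos: [0.4415, 0.1328, 0.3178]
orientation: [-0.0, 0.564, 0.826, 0.0]
force: [-0.8, -0.5, 0.1]
grip_width: 0.085
gripper_force: 0.0
```

```bash
python3 - <<'E'
from h import *
p,r,s=pose();print(s['clock'],p,r.as_matrix()[:,0],s['joints'])
cv2.imwrite("pics/w1.png",robot.get_image("wrist")[:,:,::-1])
for c in ["wrist","top"]:
    if c=="top": cv2.imwrite("pics/t1.png",robot.get_image("top")[:,:,::-1])
    for t in ["slicer","lock_post"]:
        print(c,t,[(np.round(d['point'],4),round(d['conf'],2)) for d in robot.place_of(c,t)][:3])
    for t in ["lock_ring","adjuster"]:
        print(c,t,[(np.round(d['point'],4),round(d['conf'],2)) for d in robot.search_frame(c,t)][:3])
E
```

```text
2.475 [0.44151201 0.13282202 0.31778012] [-3.63374401e-01  9.31642854e-01  7.98048298e-04] [ 1.80446823e-01 -2.59747045e-01  1.83639732e+00  7.79207343e-04
  1.56511628e+00 -1.91445140e-01]
wrist slicer [(array([ 0.4767,  0.1692, -0.    ]), 0.75)]
wrist lock_post [(array([0.5014, 0.1182, 0.1155]), 0.93)]
wrist lock_ring [(array([0.4839, 0.1651, 0.0942]), 0.73)]
wrist adjuster [(array([0.4761, 0.1713, 0.1052]), 0.93)]
top slicer [(array([0.4798, 0.1687, 0.0007]), 0.78)]
top lock_post [(array([0.5004, 0.1066, 0.1156]), 0.89)]
top lock_ring [(array([0.49  , 0.1421, 0.0947]), 0.72)]
top adjuster []
```

View pics/w1.png

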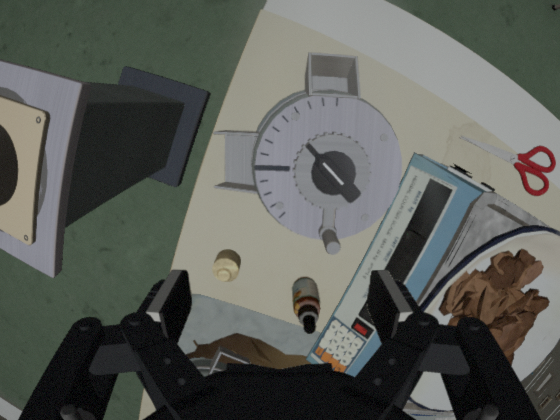

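The wrist view shows the post top at about (333,247), the long mark from (256,167) to (289,168), the adjuster's nose at about (307,146) and its tail at about (355,197). I'll enlarge it to measure.

```bash
python3 - <<'E'
from h import *
im=cv2.imread("pics/w1.png")[80:270,220:420]
cv2.imwrite("pics/w1c.png",cv2.resize(im,None,fx=3,fy=3,interpolation=cv2.INTER_CUBIC))
c=robot.get_calibration("wrist");np.save("w1view.npy",c['view']);print({k:c[k] for k in('fx','fy','cx','cy')})
E
cat >> h.py <<'E'
def ray(c,u,v):
    x=(u-c['cx'])/c['fx'];y=(v-c['cy'])/c['fy'];th=np.hypot(x,y)
    k=np.sin(th)/th if th>1e-9 else 1
    V=np.array(c['view']);d=V[:3,:3].T@np.array([x*k,y*k,np.cos(th)]);o=-V[:3,:3].T@V[:3,3]
    return o,d
def at(c,u,v,z):
    o,d=ray(c,u,v);return o+d*(z-o[2])/d[2]
E
```

```text
{'fx': 325.19226210127806, 'fy': 325.19226210127806, 'cx': 279.0119876218017, 'cy': 211.01743181307907}
```

View pics/w1c.png

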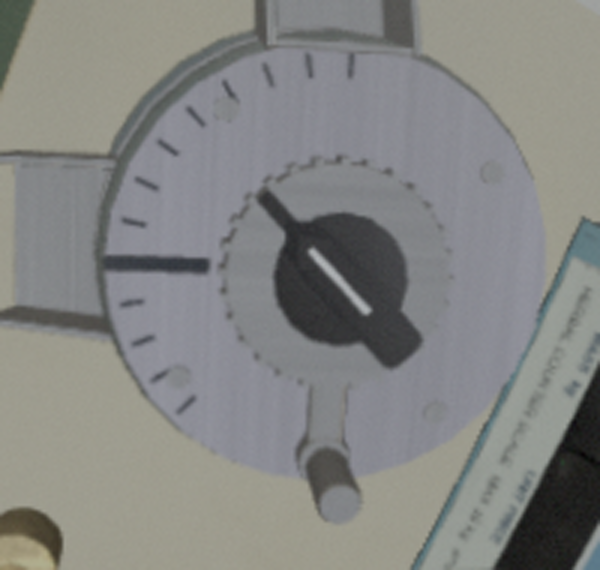

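```bash
python3 - <<'E'
from h import *
c=robot.get_calibration("wrist")
q=lambda u,v,z:at(c,220+u/3,80+v/3,z)
a,b=q(105,263,.08),q(209,266,.08)
print('mark',a,b,np.degrees(np.arctan2(*(b-a)[1::-1])))
E1=np.array([q(u,v,.08)[:2] for u,v in [(104,265),(546,265),(130,160),(190,90),(420,50),(500,120),(140,370),(210,450)]])
A=np.c_[2*E1,np.ones(len(E1))];s=np.linalg.lstsq(A,(E1**2).sum(1),rcond=None)[0]
print('circle',s[:2],np.sqrt(s[2]+s[0]**2+s[1]**2))
print('post',q(340,502,.127),q(322,462,.093))
n,t=q(312,252,.13),q(369,312,.13);print('line',n,t,np.degrees(np.arctan2(*(t-n)[1::-1])))
n2=q(263,193,.12);print(n2)
E
```

```text
mark [0.41129474 0.14206189 0.08      ] [0.44289457 0.15303099 0.08      ] 19.14317766468501
circle [0.48072731 0.1679594 ] 0.07386892760383838
post [0.50057588 0.10910928 0.127     ] [0.5003261  0.10794295 0.093     ]
line [0.46249025 0.1750198  0.13      ] [0.48383274 0.16546648 0.13      ] -24.114235580955146
[0.4453488  0.18425068 0.12      ]
```

```bash
python3 - <<'E'
from h import *
rows([([.5005,.109,.235],109.4,3),([.5005,.109,.169],109.4,3)],45)
E
```

```text
[[45,[-13.3,16.0,27.7],[0.0,0.0,0.5]],[45,[-13.2,16.1,27.7],[0.0,0.0,0.5]],[45,[-13.0,16.3,27.7],[0.0,0.0,0.5]],[45,[-0.0,-0.0,22.0],[0.0,0.0,-0.0]],[45,[-0.0,-0.0,22.0],[0.0,0.0,-0.0]],[45,[-0.0,-0.1,22.0],[0.0,0.0,-0.0]]]
```

Request:
drive_tool --steps '[[45,[-13.3,16,27.7],[0,0,0.6]],[45,[-13.2,16.1,27.7],[0,0,0.6]],[45,[-13,16.3,27.7],[0,0,0.6]],[45,[0,0,0],[0,0,0]],[45,[0,0,0],[0,0,0]]]'

```text
clock: 3.6
tool_pos: [0.5004, 0.1097, 0.2356]
orientation: [0.0, 0.58, 0.815, 0.0]
force: [-0.2, -0.0, 0.5]
grip_width: 0.0451
gripper_force: 0.0
```

```bash
python3 - <<'E'
from h import *
p,r,s=pose();print(s['clock'],p,r.as_matrix()[:,0],s['grip_width'])
cv2.imwrite("pics/w2.png",robot.get_image("wrist")[:,:,::-1])
print([(np.round(d['point'],4),round(d['conf'],2)) for d in robot.place_of("wrist","lock_post")])
rows([([.5005,.109,.169],109.4,3)],45)
E
```

```text
3.6 [0.50037852 0.10967735 0.23563918] [-3.28155308e-01  9.44623778e-01  1.12861759e-04] 0.04509981403283609
[]
[[45,[-0.3,-0.2,22.5],[0.0,0.0,-0.1]],[45,[-0.2,-0.3,22.5],[0.1,0.0,-0.0]],[45,[-0.3,-0.1,22.5],[0.0,0.0,-0.1]]]
```

View pics/w2.png

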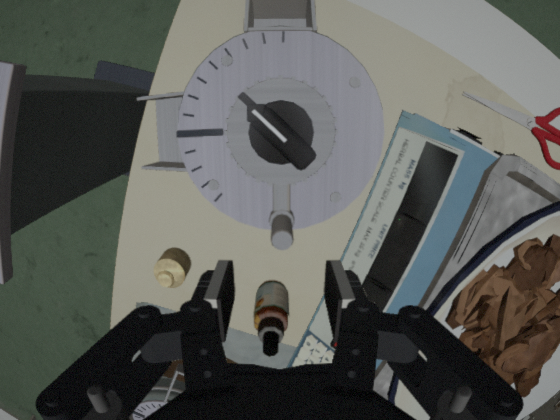

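The post top at (283,243) is centred between the fingers, and the bottle is clear. I'll descend and close.

Request:
drive_tool --steps '[[45,[-0.5,0,22],[0,0,0]],[45,[0,0,22],[0,0,0]],[45,[0,0,22.5],[0,0,0]],[45,[0,0,0],[0,0,0]],[10,[0,0,0],[0,0,0]],[10,[0,0,0],[0,0,0]],[10,[0,0,0],[0,0,0]],[10,[0,0,0],[0,0,0]],[10,[0,0,0],[0,0,0]]]' --grip_force 40

```text
clock: 4.82
tool_pos: [0.5019, 0.1095, 0.1702]
orientation: [0.001, 0.579, 0.815, 0.001]
force: [0.3, 1.7, 7.8]
grip_width: 0.0126
gripper_force: 39.6
```

```bash
python3 - <<'E'
from h import *
p,r,s=pose();print(s['clock'],p,s['grip_width'],s['force'],s['gripper_force'])
c=np.array([.480,.1665]);d=p[:2]-c;rad=np.hypot(*d);a0=np.arctan2(d[1],d[0]);print(rad,np.degrees(a0))
y0=np.degrees(np.arctan2(r.as_matrix()[1,0],r.as_matrix()[0,0]))
st=(p,r);n=11
w=[]
for i in range(1,n+1):
    k=a0+np.radians(52)*i/n
    w.append(([*(c+rad*np.array([np.cos(k),np.sin(k)])),p[2]],y0+52*i/n,1))
rows(w,10)
E
```

```text
4.825 [0.50188021 0.10950885 0.17021351] 0.012560622195211427 [0.33775938 1.65779493 7.80940916] 39.60848808288574
0.061046985266376745 -68.99705810857469
[[10,[0.4,5.0,0.0],[0.2,0.0,-4.7]],[10,[0.3,5.0,0.0],[-0.0,0.0,-4.8]],[10,[0.4,5.1,0.0],[-0.0,0.0,-4.7]],[10,[0.4,5.0,0.0],[-0.0,0.0,-4.7]],[10,[0.3,5.0,0.0],[-0.0,0.0,-4.7]],[10,[0.4,5.0,0.0],[-0.0,0.0,-4.8]],[10,[0.4,5.1,0.0],[-0.0,0.0,-4.7]],[10,[0.3,5.0,0.0],[-0.0,0.0,-4.7]],[10,[0.4,5.0,0.0],[-0.0,0.0,-4.7]],[10,[0.4,5.0,0.0],[-0.0,0.0,-4.8]],[10,[0.3,5.0,0.0],[-0.0,0.0,-4.7]]]
```

Request:
drive_tool --steps '[[10,[0,0,-1.5],[0,0,0]],[10,[0.4,4.8,0],[0,0,-4.5]],[10,[0.3,4.8,0],[0,0,-4.5]],[10,[0.4,4.8,0],[0,0,-4.5]],[10,[0.3,4.8,0],[0,0,-4.5]],[10,[0,0,0],[0,0,0]]]'

```text
clock: 5.58
tool_pos: [0.5184, 0.1184, 0.1704]
orientation: [0.001, 0.445, 0.896, 0.0]
force: [5.1, -2.7, -1.6]
grip_width: 0.0127
gripper_force: 40.0
```

Request:
drive_tool --steps '[[10,[0.4,4.8,0],[0,0,-4.5]],[10,[0.3,4.8,0],[0,0,-4.5]],[10,[0.4,4.8,0],[0,0,-4.5]],[10,[0.3,4.8,0],[0,0,-4.5]],[10,[0.4,4.8,0],[0,0,-4.5]],[10,[0.3,4.8,0],[0,0,-4.5]],[10,[0.4,4.8,0],[0,0,-4.5]],[10,[0,0,0],[0,0,0]]]'

```text
clock: 6.58
tool_pos: [0.5389, 0.1447, 0.1706]
orientation: [0.003, 0.185, 0.983, -0.0]
force: [14.5, -5.7, -6.9]
grip_width: 0.0126
gripper_force: 39.5
```

Request:
drive_tool --steps '[[40,[0,0,0],[0,0,0]],[40,[0,0,0],[0,0,0]],[40,[0,0,0],[0,0,0]],[40,[0,0,-25],[0,0,0]],[45,[0,0,-40],[0,0,0]],[45,[0,0,0],[0,0,0]]]'

```text
clock: 7.32
tool_pos: [0.5382, 0.1466, 0.239]
orientation: [0.003, 0.185, 0.983, 0.001]
force: [0.3, -0.1, 0.8]
grip_width: 0.0452
gripper_force: 0.0
```

```bash
python3 - <<'E'
from h import *
p,r,s=pose();print(s['clock'],p,s['grip_width'],s['force'])
cv2.imwrite("pics/w3.png",robot.get_image("wrist")[:,:,::-1])
robot.get_image("top")
print([(np.round(d['point'],4),round(d['conf'],2)) for d in robot.place_of("top","lock_post")])
rows([([.480,.1665,.235],155.9,3)],45)
E
```

```text
7.325 [0.53823387 0.14657287 0.23903916] 0.04520984582285442 [ 0.30726171 -0.14804237  0.81023029]
[(array([0.537 , 0.1443, 0.1142]), 0.57)]
[[45,[19.8,-0.4,-0.3],[-0.0,-0.0,0.9]],[45,[19.9,-0.8,-0.3],[-0.0,-0.0,1.0]],[45,[19.8,-1.1,-0.2],[-0.0,-0.0,0.9]]]
```

View pics/w3.png

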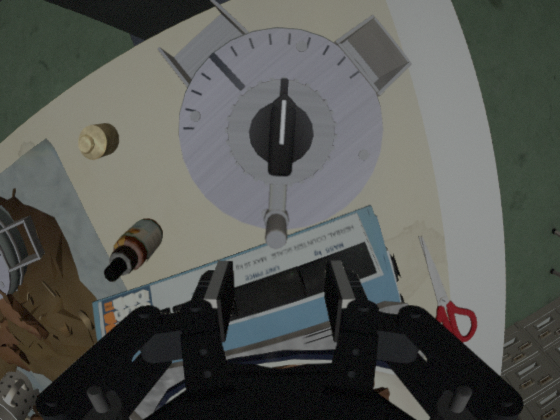

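The lever is well round, with the post at (276,235). The adjuster's nose is at (284,80) and the mark runs from (211,55) to (242,89).

```bash
python3 - <<'E'
from h import *
c=robot.get_calibration("wrist")
A=lambda a,b:np.degrees(np.arctan2(*(b-a)[1::-1]))
a,b=at(c,211,55,.08),at(c,242.5,89,.08);print('mark',a,b,A(a,b))
n,t=at(c,284,98,.13),at(c,281.5,143,.13);print('line',n,t,A(n,t))
n,t=at(c,284.5,80,.115),at(c,280,170,.13);print('bar',n,t,A(n,t))
print('post',at(c,276,240,.127))
l,rr=at(c,179,130,.08),at(c,383,130,.08);print('edges',l,rr,(l+rr)/2)
p=[np.array([.5019,.1095]),np.array([.5184,.1184]),np.array([.5382,.1466])]
M=np.array([2*(p[1]-p[0]),2*(p[2]-p[1])]);print('centre',np.linalg.solve(M,[p[1]@p[1]-p[0]@p[0],p[2]@p[2]-p[1]@p[1]]))
E
```

```text
mark [0.40800146 0.14567406 0.08      ] [0.43922582 0.1568159  0.08      ] 19.638015187730506
line [0.45676654 0.17944324 0.13      ] [0.47892449 0.16942669 0.13      ] -24.32544274332261
bar [0.44667776 0.18390423 0.115     ] [0.49248175 0.16329337 0.13      ] -24.226771139867953
post [0.53142269 0.14562932 0.127     ]
edges [0.44764565 0.10423158 0.08      ] [0.49992675 0.23893536 0.08      ] [0.4737862  0.17158347 0.08      ]
centre [0.4829808  0.16431986]
```

Request:
drive_tool --steps '[[45,[19.5,-0.5,0],[0,0,1]],[45,[19.5,-1,0],[0,0,1]],[45,[19.5,-1,0],[0,0,1]],[45,[0,0,0],[0,0,0]]]'

```text
clock: 7.98
tool_pos: [0.4798, 0.1662, 0.2333]
orientation: [-0.001, 0.21, 0.978, -0.001]
force: [0.2, -0.3, 0.2]
grip_width: 0.0449
gripper_force: 0.0
```

```bash
python3 - <<'E'
from h import *
p,r,s=pose();print(s['clock'],p)
cv2.imwrite("pics/w4.png",robot.get_image("wrist")[:,:,::-1])
print(*rows([([.481,.166,.174],155.8,3)],45))
E
```

```text
7.975 [0.47979994 0.16623267 0.23329702]
[[45,[-0.1,0.1,19.9],[-0.0,-0.0,-0.0]],[45,[-0.2,0.1,19.9],[-0.0,-0.0,-0.0]],[45,[-0.1,0.0,19.9],[-0.1,-0.1,-0.1]]]
[0.48098883 0.16596381 0.1739819 ] Rotation.from_matrix(array([[-9.12383834e-01,  4.09335052e-01,  7.44098806e-04],
                            [ 4.09335390e-01,  9.12383910e-01,  3.72697137e-04],
                            [-5.26345776e-04,  6.44628818e-04, -9.99999654e-01]]))
```

View pics/w4.png

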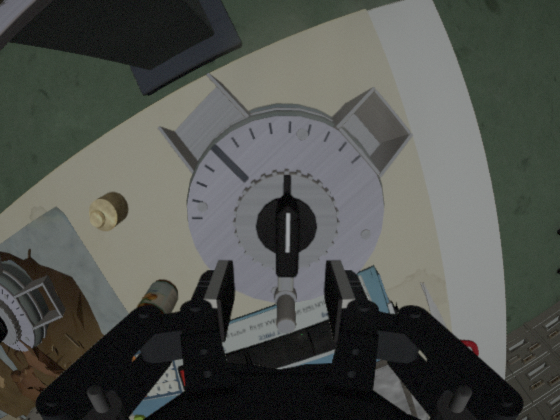

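The bar lies at x≈288 between pads centred at about 281, so I'll work out the sideways correction.

```bash
python3 - <<'E'
from h import *
p,r,s=pose();c=robot.get_calibration("wrist")
for u,v,z in[(288.5,215,.13),(288.5,250,.13),(287.5,180,.115),(286,325,.127)]:
    w=at(c,u,v,z);print(np.round(w,4),np.round(r.inv().apply(w-p)*1000,1))
V=np.array(c['view'])
w=V[:3,:3]@(p+r.apply([0,0,.054]))+V[:3,3];th=np.arctan2(np.hypot(*w[:2]),w[2]);print(np.array([c['cx'],c['cy']])+325.19*th*w[:2]/np.hypot(*w[:2]))
E
```

```text
[0.4636 0.1791 0.13  ] [ 20.8   5.1 103.7]
[0.4836 0.1704 0.13  ] [ -1.1   5.4 103.7]
[0.448  0.1858 0.115 ] [ 37.7   4.8 118.7]
[0.5365 0.1457 0.127 ] [-59.4   4.6 106.6]
[279.56771333 294.12343366]
```

Request:
drive_tool --steps '[[45,[0,3.5,20],[0,0,0]],[45,[0,0,20],[0,0,0]],[45,[0,0,19.5],[0,0,0]],[45,[0,0,0],[0,0,0]]]'

```text
clock: 8.52
tool_pos: [0.4818, 0.1685, 0.173]
orientation: [-0.002, 0.211, 0.978, -0.001]
force: [-0.8, -0.7, -0.6]
grip_width: 0.0445
gripper_force: 0.0
```

```bash
python3 - <<'E'
from h import *
p,r,s=pose();print(s['clock'],p,s['force'],r.as_matrix()[:,0])
cv2.imwrite("pics/w5.png",robot.get_image("wrist")[:,:,::-1])
E
```

```text
8.525 [0.48181221 0.16851316 0.17303089] [-0.76225141 -0.65136675 -0.59720216] [-0.91118423  0.4119857   0.00332992]
```

View pics/w5.png

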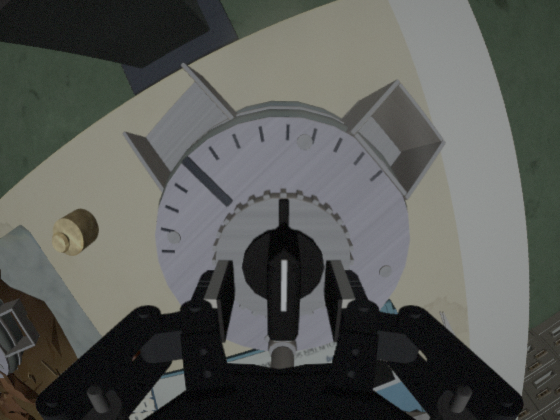

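The bar centre is about 1.7 mm off in tool y, and the axis seems a little toward tool −x. I'll correct both and close.

Request:
drive_tool --steps '[[45,[-2.5,1.5,0],[0,0,0]],[8,[0,0,0],[0,0,0]],[8,[0,0,0],[0,0,0]],[8,[0,0,0],[0,0,0]],[8,[0,0,0],[0,0,0]],[8,[0,0,0],[0,0,0]]]' --grip_force 30

```text
clock: 9.32
tool_pos: [0.4859, 0.1688, 0.1762]
orientation: [0.001, 0.211, 0.978, -0.001]
force: [-2.7, -5.3, 5.4]
grip_width: 0.0136
gripper_force: 31.2
```

```bash
python3 - <<'E'
from h import *
p,r,s=pose();print(s['clock'],p,s['force'],s['wrist_torque'],s['grip_width'],s['joints'],r.as_euler('xyz',degrees=True),np.degrees(np.arctan2(*r.as_matrix()[1::-1,0])))
E
```

```text
9.325 [0.48589643 0.16878058 0.17624318] [-2.67292124 -5.31701615  5.35116619] [-0.82035257  0.35830717  0.04798736] 0.01364908965990767 [ 2.35463292e-01 -8.09966962e-04  1.86450124e+00 -1.54860683e-03
  1.27750203e+00 -9.10113554e-01] [-1.79946955e+02  7.01814031e-02  1.55662386e+02] 155.66238600785286
```

Request:
drive_tool --steps '[[8,[0,0,-3],[0,0,0]],[8,[0,0,0],[0,0,-5]],[8,[0,0,0],[0,0,-5]],[8,[0,0,0],[0,0,-5]],[8,[0,0,0],[0,0,-5]],[8,[0,0,0],[0,0,0]]]'

```text
clock: 10.07
tool_pos: [0.4859, 0.1703, 0.1766]
orientation: [0.001, 0.037, 0.999, 0.001]
force: [12.0, 8.4, -20.4]
grip_width: 0.0131
gripper_force: 31.0
```

```bash
python3 - <<'E'
from h import *
p,r,s=pose();print(s['clock'],p,s['force'],s['wrist_torque'],s['grip_width'],np.degrees(np.arctan2(*r.as_matrix()[1::-1,0])))
E
```

```text
10.075 [0.48589217 0.17029615 0.17663785] [ 12.01172612   8.43330553 -20.35382184] [ 1.04467962 -1.9827228   0.07639384] 0.013074795416759795 175.75670043295887
```

Request:
drive_tool --steps '[[8,[0,0,2],[0,0,0]],[8,[0,0,0],[0,0,-5]],[8,[0,0,0],[0,0,-5]],[8,[0,0,0],[0,0,-5]],[8,[0,0,0],[0,0,-5]],[8,[0,0,0],[0,0,-3.6]],[8,[0,0,0],[0,0,0]],[8,[0,0,0],[0,0,0]]]'

```text
clock: 11.08
tool_pos: [0.4858, 0.1723, 0.1766]
orientation: [0.001, -0.168, 0.986, 0.003]
force: [4.5, 15.7, -6.3]
grip_width: 0.0134
gripper_force: 33.0
```

```bash
python3 - <<'E'
from h import *
p,r,s=pose();print(s['clock'],p,s['force'],s['wrist_torque'],s['grip_width'],np.degrees(np.arctan2(*r.as_matrix()[1::-1,0]))%360)
E
```

```text
11.075 [0.4857721  0.17229302 0.17655221] [ 4.48544765 15.69088568 -6.27348319] [ 2.36784395 -0.37572478 -0.034562  ] 0.013435632934791091 199.32931765395958
```

Request:
drive_tool --steps '[[35,[0,0,0],[0,0,0]],[40,[0,0,0],[0,0,0]],[45,[0,0,0],[0,0,0]],[45,[0,0,-30],[0,0,0]],[45,[0,0,-30],[0,0,0]],[45,[0,0,-20],[0,0,0]],[45,[-30,0,-20],[0,0,0]],[45,[0,0,0],[0,0,0]]]'

```text
clock: 12.08
tool_pos: [0.5158, 0.1797, 0.2784]
orientation: [0.002, -0.167, 0.986, 0.0]
force: [-0.7, 0.2, 0.0]
grip_width: 0.0449
gripper_force: 0.0
```

```bash
python3 - <<'E'
from h import *
p,r,s=pose();print(s['clock'],p)
im=robot.get_image("wrist")[:,:,::-1]
cv2.imwrite("pics/w6.png",cv2.resize(im[30:330,130:430],None,fx=2,fy=2,interpolation=cv2.INTER_CUBIC))
E
```

```text
12.075 [0.51579106 0.17968829 0.27841101]
```

View pics/w6.png

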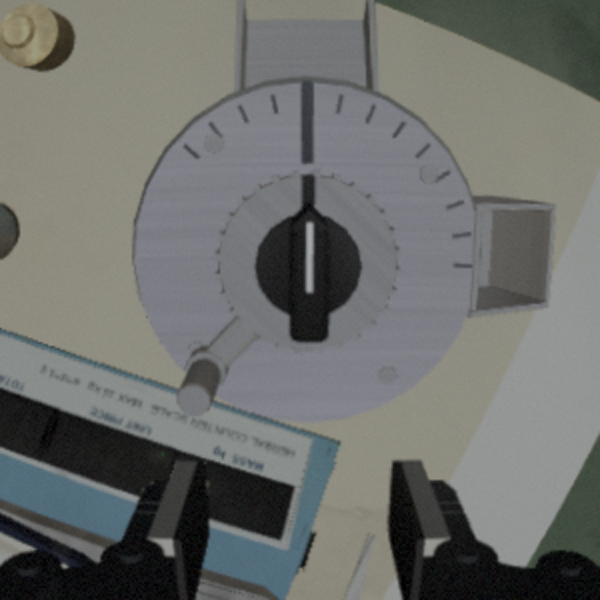

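```bash
python3 - <<'E'
from h import *
im=cv2.imread("pics/w6.png").astype(int);g=im.sum(2)
c=robot.get_calibration("wrist");q=lambda u,v,z:at(c,130+(u+.5)/2-.5,30+(v+.5)/2-.5,z)
def line(y0,y1,x0,x1,z,dark):
    P=[]
    for y in range(y0,y1,3):
        w=g[y,x0:x1]; w=(w.max()-w if dark else w-w.min()).astype(float); w[w<.6*w.max()]=0
        P.append(q((w*np.arange(x0,x1)).sum()/w.sum(),y,z)[:2])
    P=np.array(P);m=P.mean(0);v=np.linalg.svd(P-m)[2][0];v*=np.sign(v[0]);return m,np.degrees(np.arctan2(v[1],v[0]))
print('mark',line(90,158,290,325,.08,1));print('white',line(226,288,300,322,.13,0));print('nose',line(180,205,295,322,.115,1))
E
```

```text
mark (array([0.42463682, 0.15153532]), np.float64(19.310707317454675))
white (array([0.46921201, 0.16731038]), np.float64(19.21675786092232))
nose (array([0.44962449, 0.16019332]), np.float64(18.303018157951787))
```

The adjuster is aligned with the mark to within about 0.2°. Next I go back to the lever post.

```bash
python3 - <<'E'
from h import *
rows([([.5385,.146,.240],158.7,6),([.5385,.146,.171],158.7,3)],45)
E
```

```text
[[45,[-1.9,-6.6,6.1],[0.0,0.0,6.8]],[45,[-2.7,-6.3,6.2],[0.0,0.0,6.7]],[45,[-3.4,-5.9,6.1],[0.0,0.0,6.8]],[45,[-4.1,-5.5,6.2],[0.0,0.0,6.7]],[45,[-4.7,-5.0,6.1],[0.0,0.0,6.8]],[45,[-5.3,-4.3,6.1],[0.0,0.1,6.8]],[45,[-0.0,-0.0,23.0],[0.0,-0.0,-0.0]],[45,[-0.0,-0.0,23.0],[0.0,-0.0,-0.0]],[45,[-0.1,-0.1,23.0],[0.0,-0.0,-0.0]]]
```

Request:
drive_tool --steps '[[45,[-2,-6.5,6],[0,0,6.8]],[45,[-2.7,-6.3,6],[0,0,6.7]],[45,[-3.4,-6,6],[0,0,6.8]],[45,[-4,-5.5,6.5],[0,0,6.7]],[45,[-4.7,-5,6],[0,0,6.8]],[45,[-5.3,-4.3,6],[0,0,6.8]],[45,[0,0,0],[0,0,0]],[45,[0,0,23],[0,0,0]],[45,[0,0,23],[0,0,0]],[45,[0,0,22],[0,0,0]],[45,[0,0,0],[0,0,0]]]'

```text
clock: 13.5
tool_pos: [0.5359, 0.1459, 0.1695]
orientation: [-0.002, 0.184, 0.983, -0.001]
force: [-0.7, 0.8, 0.1]
grip_width: 0.0452
gripper_force: 0.0
```

Request:
drive_tool --steps '[[10,[0,0,0],[0,0,0]],[10,[0,0,0],[0,0,0]],[10,[0,0,0],[0,0,0]],[10,[0,0,0],[0,0,0]],[10,[0,0,0],[0,0,0]]]' --grip_force 40

```text
clock: 14.12
tool_pos: [0.5386, 0.1461, 0.1733]
orientation: [0.001, 0.185, 0.983, 0.0]
force: [-1.8, -1.6, 6.9]
grip_width: 0.0126
gripper_force: 39.3
```

```bash
python3 - <<'E'
from h import *
p,r,s=pose();print(s['clock'],p,s['force'],s['grip_width'])
c=np.array([.4825,.1665]);d=p[:2]-c;rad=np.hypot(*d);a0=np.arctan2(d[1],d[0]);print(rad,np.degrees(a0))
y0=np.degrees(np.arctan2(r.as_matrix()[1,0],r.as_matrix()[0,0]))
print(y0)
rows([([*(c+rad*np.array([np.cos(k),np.sin(k)])),p[2]],y0-4.5*i,1) for i in range(1,11) for k in [a0-np.radians(4.5*i)]],10)
E
```

```text
14.125 [0.53859184 0.14608029 0.17327813] [-1.78399406 -1.57281888  6.93272205] 0.012576452175755077
0.05969303456599922 -20.003559592601444
158.68077165465817
[[10,[0.1,-4.7,-0.0],[0.1,0.1,4.5]],[10,[0.1,-4.7,-0.0],[-0.0,0.0,4.5]],[10,[0.0,-4.7,0.0],[-0.0,0.0,4.5]],[10,[0.1,-4.6,0.0],[-0.0,0.0,4.5]],[10,[0.1,-4.7,0.0],[-0.0,0.0,4.5]],[10,[0.1,-4.7,0.0],[-0.0,0.0,4.5]],[10,[0.0,-4.7,0.0],[-0.0,0.0,4.5]],[10,[0.1,-4.7,0.0],[-0.0,0.0,4.5]],[10,[0.1,-4.7,0.0],[-0.0,0.0,4.5]],[10,[0.1,-4.7,0.0],[-0.0,0.0,4.5]]]
```

Request:
drive_tool --steps '[[10,[0,0,-1.5],[0,0,0]],[10,[0.2,-4.8,0],[0,0,4.5]],[10,[0.2,-4.8,0],[0,0,4.5]],[10,[0.2,-4.8,0],[0,0,4.5]],[10,[0.2,-4.8,0],[0,0,4.5]],[10,[0.2,-4.8,0],[0,0,4.5]],[10,[0.2,-4.8,0],[0,0,4.5]],[10,[0.2,-4.8,0],[0,0,4.5]],[10,[0.2,-4.8,0],[0,0,4.5]],[10,[0.2,-4.8,0],[0,0,4.5]],[10,[0,0,0],[0,0,0]]]'

```text
clock: 15.5
tool_pos: [0.5092, 0.1145, 0.1733]
orientation: [-0.0, 0.513, 0.858, -0.0]
force: [-2.7, -0.1, 2.2]
grip_width: 0.0126
gripper_force: 40.2
```

Request:
drive_tool --steps '[[10,[0.2,-4.8,0],[0,0,4.5]],[10,[0.1,-3.2,0],[0,0,3]],[10,[0,0,0],[0,0,0]]]'

```text
clock: 15.88
tool_pos: [0.5022, 0.1114, 0.1733]
orientation: [-0.0, 0.568, 0.823, -0.0]
force: [-3.9, 1.7, 1.4]
grip_width: 0.0128
gripper_force: 40.2
```

Request:
drive_tool --steps '[[10,[0,-2.2,0],[0,0,2]],[10,[0,0,0],[0,0,0]]]'

```text
clock: 16.12
tool_pos: [0.5012, 0.1113, 0.1735]
orientation: [0.0, 0.583, 0.812, 0.001]
force: [4.7, 5.2, -3.8]
grip_width: 0.0125
gripper_force: 39.6
```

Request:
drive_tool --steps '[[10,[0,-2,0],[0,0,0]],[10,[0,0,0],[0,0,0]]]'

```text
clock: 16.38
tool_pos: [0.5007, 0.1112, 0.1736]
orientation: [0.002, 0.583, 0.813, 0.003]
force: [16.0, 9.7, -11.9]
grip_width: 0.0124
gripper_force: 39.2
```

The force is climbing with almost no motion, so the ring is at its stop. One more small nudge, then I release and check.

Request:
drive_tool --steps '[[10,[0,-1,0],[0,0,0]],[10,[0,0,0],[0,0,0]]]'

```text
clock: 16.62
tool_pos: [0.5006, 0.1112, 0.1737]
orientation: [0.002, 0.583, 0.813, 0.004]
force: [21.7, 11.7, -16.9]
grip_width: 0.0122
gripper_force: 39.1
```

Request:
drive_tool --steps '[[10,[0,2.5,0],[0,0,0]],[40,[0,0,0],[0,0,0]],[40,[0,0,0],[0,0,0]],[40,[0,0,0],[0,0,0]],[45,[0,0,-30],[0,0,0]],[45,[0,0,-40],[0,0,0]],[45,[-30,0,-35],[0,0,0]],[45,[0,0,0],[0,0,0]]]'

```text
clock: 17.62
tool_pos: [0.5115, 0.0805, 0.2823]
orientation: [0.003, 0.584, 0.812, 0.002]
force: [-0.2, 0.8, -0.9]
grip_width: 0.0449
gripper_force: 0.0
```

```bash
python3 - <<'E'
from h import *
p,r,s=pose();print(s['clock'],p)
im=robot.get_image("wrist")[:,:,::-1]
cv2.imwrite("pics/w7.png",cv2.resize(im[30:330,130:430],None,fx=2,fy=2,interpolation=cv2.INTER_CUBIC))
E
```

```text
17.625 [0.51152015 0.08054256 0.28226208]
```

View pics/w7.png

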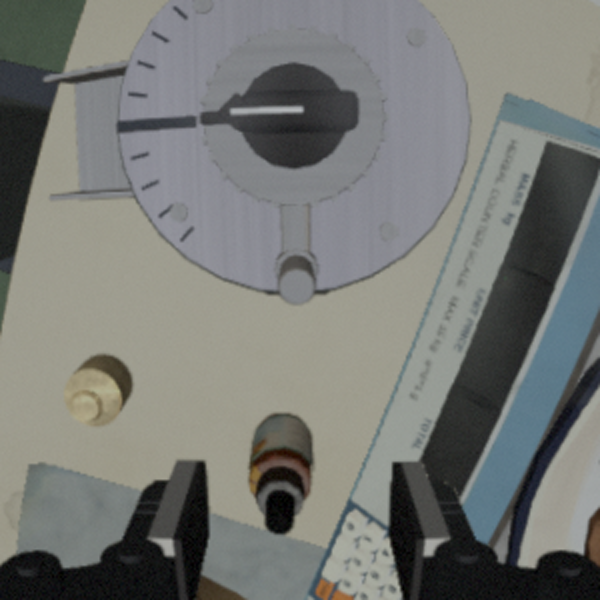

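```bash
python3 - <<'E'
from h import *
im=cv2.imread("pics/w7.png").astype(int);g=im.sum(2)
c=robot.get_calibration("wrist");q=lambda u,v,z:at(c,130+(u+.5)/2-.5,30+(v+.5)/2-.5,z)
def line(x0,x1,y0,y1,z,dark):
    P=[]
    for x in range(x0,x1,3):
        w=g[y0:y1,x]; w=(w.max()-w if dark else w-w.min()).astype(float); w[w<.6*w.max()]=0
        P.append(q(x,(w*np.arange(y0,y1)).sum()/w.sum(),z)[:2])
    P=np.array(P);m=P.mean(0);v=np.linalg.svd(P-m)[2][0];v*=np.sign(v[0]);return m,np.degrees(np.arctan2(v[1],v[0]))
print('mark',line(126,190,112,138,.08,1));print('white',line(236,300,100,122,.13,0))
a=q(295,205,.093);b=q(297,288,.127);w=q(295,262,.093);print(a,w,b,np.degrees(np.arctan2(*(w-a)[1::-1])))
E
```

```text
mark (array([0.42500704, 0.15269301]), np.float64(19.6954586327966))
white (array([0.47011573, 0.16872825]), np.float64(19.318584119691728))
[0.48992975 0.13820352 0.093     ] [0.49723005 0.11647743 0.093     ] [0.49912461 0.11327999 0.127     ] -71.4268561510186
```

```bash
python3 -c "
from bench import robot
print(robot.hand_in())"
```

```text
the job is handed in; nothing more can be done
None
```

The job is handed in: I loosened the large slicer's lock ring about 50°, set its adjuster nose to within about 0.4° of the long mark, and swung the lever back to its stop. I didn't touch the small slicer, and the clock was at about 18 s.

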